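# Open the turbidimeter's lamp compartment

## Robot

A 6-joint arm with a two-finger parallel gripper is mounted at the origin on the work surface. World frame = base frame: x ahead of the robot, y to its left, z up, the work surface at z = 0. Lengths are in m, angles in rad, forces in N, time in s.
With the tool pointing down it reaches from about 0.3 to 0.875 m from the base axis. Payload 6.4 kg.
Tool frame: the origin (TCP) lies midway between the tips of the shut fingers; the grasp point (between the pads) lies 19 mm behind it; x points along the fingers, y is the direction in which the jaws open and shut, and the axes are right-handed (so a half turn about x gives the same grasp; the last joint's range is limited). The gripper opens to 85 mm and grips with 20 to 120 N. Pads are 22 mm wide; open, the fingers measure 114 mm over their backs; the gripper's body (76 mm by 85 mm) begins 54 mm behind the grasp point. The pads swing forward as they close: fully open they stand 13 mm farther back than shut.
Start: joints at [-1.333, 0.181, 1.607, -0, 1.354, -0.206], TCP at [0.247, -0.519, 0.231] pointing down, gripper open.
Joint ranges: [-2.99, 2.99], [-0.89, 2.07], [0.3, 2.58], [-1.14, 4.28], [0, 2.63], [-3.12, 3.12]. Speed limits (rad/s): [2.57, 2.57, 3.01, 3.14, 3.14, 3.14].

## Interface

Orientations are given as a unit quaternion [w, x, y, z].
In Python, from bench import ctrl gives the robot as it stands.
- The arm moves only by the tool servo_tool, never from a script. Its argument "targets" is a list of rows, each a list of 7 numbers: the turn, a rotation vector about the tool's x, y, z in rad, then the shift along the tool's x, y, z in mm, then the opening, from -1 (shut) to 1 (fully open). A call has exactly 8 rows; each row is the pose to reach, as a shift and turn from the pose measured when the call began, along the tool's axes at that moment; what a row does not reach only later rows make up. A row lasts 1/8 s, in which the tool goes at most 62.5 mm and 10.7 degrees, less where a joint would pass 70% of its speed; a pose out of reach is approached as far as the arm can. A call with a gripper value outside its range is refused whole. The fingers move at their own pace and stop on an object; the grip force is fixed at half the most. Time passes only in rows, so rows that repeat a pose let the fingers close, or fill a call up. It gives the time, the measured TCP pose, the force and the opening at its end, in the units of the state.
- ctrl.get_obs(): the state, without advancing time (a new reading comes with each control period).
- ctrl.camera(name): name is "scene" or "top"; returns a dict with "pixels" (480x640x3 uint8, blue, green, red), "intrinsics" (3x3 intrinsics, pixels), "R" (3x3) and "t" (3): a world point X has camera coordinates R X + t. Camera axes: x right, y down, z forward; pixel columns grow to the right and rows downward; lengths in m; the calibration is good to about 2 mm. A picture is of the moment at which its call begins. There is no depth.
- ctrl.hand_in(): hands the job in, once; it reports no verdict.
The state is a dict: "time_s": time; "q": joint angles; "dq": joint speeds; "joint_efforts": joint torques, N m; "eef_pos": TCP position; "eef_rot": TCP orientation; "wrist_force": force on the tool from outside, world axes, zero at the start; "torque": the same for the moment, N m; "opening": opening from 0.0 (shut) to 1.0 (fully open).
Only numpy, scipy, OpenCV 4.12 (cv2) and the standard library are available. Lean on these libraries where they do the work, as an engineer would, in place of code of your own. Each camera call takes 0.05 s, during which the arm holds its last target.

## Task

The turbidimeter's lamp is to be changed. With a fingertip press the snap tab in until the lamp cover springs free, then push the cover along its rails and right off its seat, until the lamp opening is completely uncovered and the cover lies flat on the free deck beyond. Only press and push: do not lift the cover, do not let it fall from the instrument, and leave the vials, jars, caps and spare lamp where they stand.

Things in the scene. Friction and masses are not known exactly. Their poses are not given: they have to be found in the camera images.
- turbidimeter: bench turbidimeter, 280 (x) by 420 mm (y), fixed to the bench. Origin: centre of its footprint; front (sloped display, sample well) faces its -x, z up. A flat deck 130 mm up runs along its rear, x -20..140, y -210..210 mm. In a row on it at x = 60: snap tab, lamp cover on its seat, free deck, deck_vial. The front parts are lower than the deck, but for well_cap (top 167 mm up, at x -80, y 115)
- lamp_cover: dark louvred cover, 88 (x) by 100 (y) by 28 mm high, a 4 mm thick flange along each long side (100 mm over all), 0.12 to 0.21 kg. Origin: centre of its underside; axes as the instrument's; seated at (60, -66, 130) mm in its frame. Its upright tail wall (-y face, 3 to 28 mm above the deck) faces the tab. Latched it cannot slide; released it springs 12 mm to +y, then slides on in +y at under 4 N
- snap_tab (a joint): angle of the snap tab, rad: 0 = up, 0.12 = down at its stop. It is a springy tongue in the deck, rooted at the end away from the cover (y -200..-108 mm). Past about 0.07 rad (pad 4 mm down, about 6 to 12 N; stop 6.6 mm down) its tooth lets the cover go. Let go, it springs up again; a cover that has sprung 10 mm or more stays free
- tab_pad (a point): centre of the top of the tab's ribbed press pad, 30 mm (instrument's x) by 24 mm (y), at (60, -145, 142) mm in the instrument's frame while up: 12 mm above the deck, 29 mm from the seated cover's tail wall. It is pressed straight down
- lamp_bay (a point): centre of the lamp opening under the cover, at deck height: 56 mm (x) by 70 mm (y), 45 mm deep, at (60, -65, 130) mm in the instrument's frame, so it ends at y = -30 mm. The old lamp sits inside
- rail_ends (a point): midway between the open +y ends of the two guide rails, at deck height, (60, -45, 130) mm in the instrument's frame. The rails are 10 mm high, outer faces 113 mm apart, run in y from -116 to -45 mm and hold the cover's flanges down. Beyond them is free deck up to deck_vial (nearest at y = 164 mm)
- plungers (a point): midway between the two plunger housings either side of the tab pad, on the deck, (60, -133, 130) mm in the instrument's frame. Each is 14 (x) by 25 mm (y), 15 mm high; the clear gap between them is 58 mm in x. Their sprung steel pins push on the cover's tail wall and stick out up to 17 mm once it is released
- cover_tail_front (a point): the cover's lower tail corner nearest the instrument's front (cover frame -44, -50, 0 mm)
- cover_tail_back (a point): the cover's other lower tail corner (cover frame 44, -50, 0 mm)
- well_cap: the sample well's dark round cap with a knob (90 mm wide, 57 mm high), standing on the instrument's front left step. To be left alone. Origin: centre of its underside
- deck_vial: capped glass sample vial, 28 mm across, 95 mm high, standing on the left end of the instrument's deck, beyond where the cover is to lie. To be left alone. Origin: centre of its underside
- vial_a: capped glass sample vial, 28 mm across, 95 mm high, on the bench left of the instrument. To be left alone. Origin: centre of its underside
- vial_b: a second such vial beside it. To be left alone. Origin: centre of its underside
- cup_a: white sample jar with screw lid, 66 mm across, 72 mm high, on the bench left of the instrument. To be left alone. Origin: centre of its underside
- cup_b: another such jar, on the bench right of the instrument. To be left alone. Origin: centre of its underside
- spare_lamp: the new lamp, 40 mm across the base, 68 mm high, standing on the bench right of the instrument. To be left alone. Origin: centre of its underside
Things that resemble listed ones, but are neither listed nor needed, are in the scene too. Leave any red or yellow look-alike of the lamp_cover alone.

How it is judged:
On the way, in this order (a step that is already met when the one before it is completed fails the run):
1. the snap tab is pressed in with the fingers, past its release point (value of joint snap_tab above 0.045 rad and contact force between the fingers and turbidimeter above 1 N), for 0.04 s.
2. the cover has been pushed off its seat, clear of the lamp opening, and lies on the deck (y of each of cover_tail_front, cover_tail_back in the frame of turbidimeter above -0.032 m and angle between lamp_cover's own z axis and vertical below 0.08 rad and z of lamp_cover in the frame of turbidimeter between 0.126 and 0.134 m), for 0.2 s.
At the end, for the whole second after the job is handed in: the cover lies flat at rest on the deck (height within 4 mm, tilt under 0.08 rad, centre within 30 mm of the row's middle line, y at most 125 mm), both its tail corners past the lamp opening's edge (2 mm tolerance), the snap tab up again (all of step 2 and y of lamp_cover in the frame of turbidimeter below 0.125 m and x of lamp_cover in the frame of turbidimeter between 0.03 and 0.09 m and linear speed of lamp_cover below 0.02 m/s and value of joint snap_tab below 0.02 rad); the robot touches nothing.
It fails at once if the cover is lifted more than 12 mm or tipped over 0.25 rad (z of lamp_cover in the frame of turbidimeter above 0.142 m or angle between lamp_cover's own z axis and vertical above 0.25 rad).
It fails at once if the cover falls from the instrument's deck (z of lamp_cover in the frame of turbidimeter below 0.118 m).
It fails at once if a bystander is moved more than 15 mm or tipped over (distance of any of well_cap, deck_vial, vial_a, vial_b, cup_a, cup_b, spare_lamp from where it was at the start of the episode above 0.015 m or angle between any of well_cap, deck_vial, vial_a, vial_b, cup_a, cup_b, spare_lamp's own z axis and vertical above 0.3 rad).
It also fails if it takes over 38 s, if anything falls off the work surface, if the arm or the gripper's body presses on something with over 40 N, if the wrist force passes 120 N, or if a joint passes its speed limit or range.

## Working session

There is one attempt and no reset: what is moved stays moved. The work goes in short steps, Python scripts to look and compute and a tool call to move; the robot and the scene stay as the last step left them, time stands still between calls to the robot, and variables do not carry over. Pictures are saved under pics/ and viewed, and the job is handed in when it is done.

Besides the shell and the picture viewer there is one more tool, called after "Emit:" as a command line: name --pt "numbers of a row" for each row, then --argument value for the rest. servo_tool: Moves the arm, as the interface text tells. Its arguments: {"type":"object","properties":{"targets":{"type":"array","items":{"type":"array","items":{"type":"number"}}}},"required":["targets"]}

```bash
ls; mkdir -p pics; python3 - <<'E'
from bench import ctrl
import cv2
for n in("scene","top"):
    c=ctrl.camera(n); cv2.imwrite(f"pics/{n}0.png",c["pixels"]); print(n,c["intrinsics"],c["R"],c["t"])
print(ctrl.get_obs())
E
```

```text
pics
scene [[551.41363457   0.         321.71968549]
 [  0.         551.41363457 235.50319737]
 [  0.           0.           1.        ]] [[ 0.35744862  0.93390789  0.0068215 ]
 [ 0.69081446 -0.25947641 -0.67486842]
 [-0.62849492  0.24594317 -0.73790656]] [-0.1618964  -0.25152819  1.68640256]
top [[487.08562736   0.         325.56873248]
 [  0.         487.08562736 239.84592455]
 [  0.           0.           1.        ]] [[-0.07852993 -0.99690924  0.00224087]
 [-0.97541712  0.07637228 -0.20670926]
 [ 0.20589923 -0.01841865 -0.97839985]] [0.01242272 0.47894385 1.24337781]
{'time_s': 0.1, 'q': array([-1.33332465e+00,  1.81498165e-01,  1.60793166e+00,  9.89030941e-06,
        1.35378767e+00, -2.06296024e-01]), 'dq': array([-0.00114882, -0.00137888, -0.00333199, -0.00049338,  0.00172238,
        0.00071744]), 'joint_efforts': array([ 4.96084740e-04, -4.45877337e+01, -3.52237844e+01, -3.48734948e-04,
        4.13604837e-03, -8.91985621e-06]), 'eef_pos': array([ 0.24677258, -0.51879322,  0.23044514]), 'eef_rot': array([-0.15503611, -0.68976618, -0.15618501,  0.68977726]), 'wrist_force': array([-0.91988445, -0.49121005,  0.3699965 ]), 'torque': array([-0.00232518,  0.05395785, -0.02642414]), 'opening': 0.9985116670897655}
```

View pics/scene0.png

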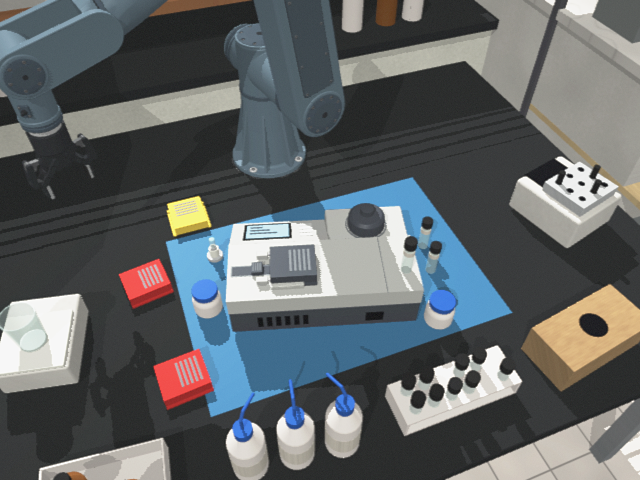

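View pics/top0.png

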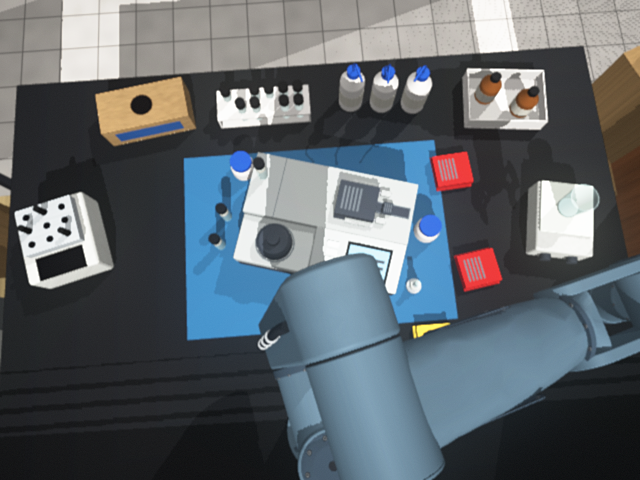

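The top view shows the instrument at about (240..418, 154..290) with the cover near (352,198) and the tab near (395,208). In the scene view the cover is near (293,265) and the pad near (257,268). I'll enlarge both.

```bash
python3 - <<'E'
import cv2
a=cv2.imread("pics/top0.png")[140:300,225:435]; cv2.imwrite("pics/top0c.png",cv2.resize(a,None,fx=3.75,fy=3.75,interpolation=cv2.INTER_CUBIC))
a=cv2.imread("pics/scene0.png")[190:340,215:435]; cv2.imwrite("pics/scene0c.png",cv2.resize(a,None,fx=3.6,fy=3.6,interpolation=cv2.INTER_CUBIC))
E
```

```text
(no output)
```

View pics/top0c.png

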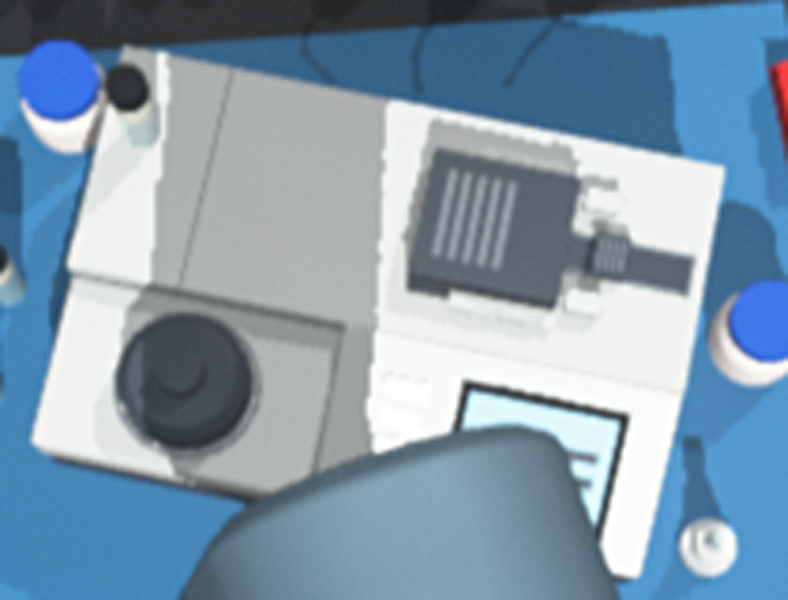

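View pics/scene0c.png

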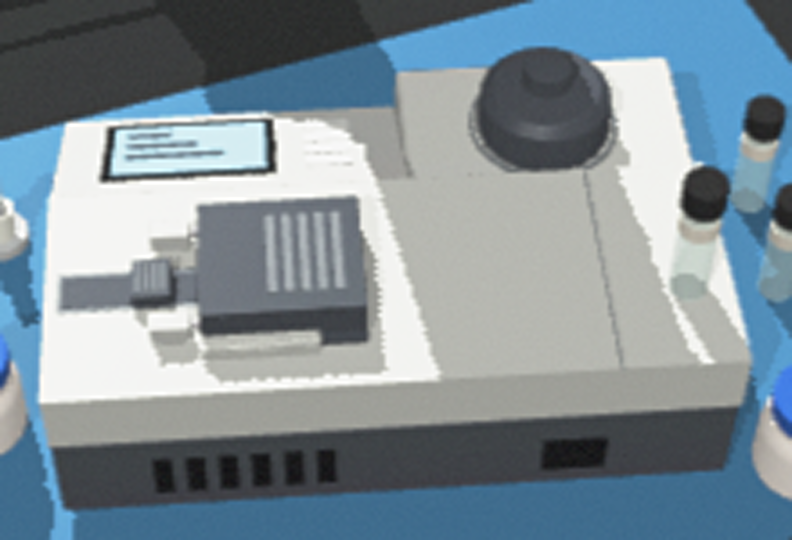

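```bash
cat > h.py <<'E'
import numpy as np
from bench import ctrl
def ray(c,u,v,z):
    K,R,t=c["intrinsics"],c["R"],c["t"]
    d=R.T@np.linalg.solve(K,[u,v,1.]); o=-R.T@t
    return (o+d*(z-o[2])/d[2])
def proj(c,X):
    p=c["intrinsics"]@(c["R"]@X+c["t"]); return p[:2]/p[2]
def fit(P,Q): # P instr -> Q world
    P=np.array(P)[:,:2];Q=np.array(Q)[:,:2];a=P-P.mean(0);b=Q-Q.mean(0)
    th=np.arctan2((a[:,0]*b[:,1]-a[:,1]*b[:,0]).sum(),(a*b).sum())
    R=np.array([[np.cos(th),-np.sin(th)],[np.sin(th),np.cos(th)]])
    t=Q.mean(0)-R@P.mean(0); return th,R,t,(P@R.T+t-Q)
E
python3 - <<'E'
from h import *
T=ctrl.camera("top");S=ctrl.camera("scene")
t=lambda x,y:(x/3.75+225-.37,y/3.75+140-.37)
s=lambda x,y:(x/3.6+215-.36,y/3.6+190-.36)
L=[("T RL",T,t(125,45),(140,210,130)),("T RR",T,t(724,167),(140,-210,130)),("T FR",T,t(685,390),(-20,-210,130)),("T FL",T,t(68,268),(-20,210,130)),
("S RR",S,s(40,402),(140,-210,130)),("S RL",S,s(749,360),(140,210,130)),("S FR",S,s(48,197),(-20,-210,130)),
("T pad",T,t(609,252),(60,-145,142)),("S pad",S,s(152,273),(60,-145,142)),
("T cov",T,t(437,148),(104,-16,158)),("T cov",T,t(581,179),(104,-116,158)),
("S cov",S,s(202,334-22),(104,-116,158)),("S cov",S,s(366,306),(104,-16,158)),("S cov",S,s(198,204),(16,-116,158)),("S cov",S,s(358,197),(16,-16,158))]
for k in("T","S","TS"):
    l=[a for a in L if a[0][0] in k]
    Q=[ray(c,*p,P[2]/1000) for n,c,p,P in l]
    th,R,tt,e=fit([np.array(a[3])/1000 for a in l],Q)
    print(k,th,tt); print([(a[0],(1000*x).round(1).tolist()) for a,x in zip(l,e)])
    print("pad",R@[.06,-.145]+tt)
E
```

```text
T -0.2848890678946766 [ 0.51289676 -0.02852168]
[('T RL', [-1.4, 1.3]), ('T RR', [0.3, -0.2]), ('T FR', [-1.5, 0.8]), ('T FL', [1.1, 0.2]), ('T pad', [-1.4, -1.4]), ('T cov', [1.1, 0.9]), ('T cov', [1.9, -1.7])]
pad [ 0.52972594 -0.1845402 ]
S -0.29044255528349344 [ 0.51551888 -0.02733422]
[('S RR', [-0.1, -0.3]), ('S RL', [1.6, 1.5]), ('S FR', [-0.0, 1.3]), ('S pad', [2.2, -1.5]), ('S cov', [0.9, -2.9]), ('S cov', [-0.1, 1.4]), ('S cov', [-1.9, -0.6]), ('S cov', [-2.5, 1.1])]
pad [ 0.53148135 -0.1834438 ]
TS -0.28653659405488685 [ 0.51414413 -0.02793735]
[('T RL', [0.1, 1.6]), ('T RR', [1.1, 0.3]), ('T FR', [-0.6, 1.6]), ('T FL', [2.7, 0.7]), ('S RR', [-0.6, -0.6]), ('S RL', [-0.4, 1.6]), ('S FR', [-0.6, 0.4]), ('T pad', [-0.5, -0.9]), ('S pad', [1.5, -2.1]), ('T cov', [2.3, 1.4]), ('T cov', [2.9, -1.2]), ('S cov', [0.1, -3.2]), ('S cov', [-1.3, 1.1]), ('S cov', [-2.9, -1.3]), ('S cov', [-3.8, 0.6])]
pad [ 0.53071624 -0.18398338]
```

```bash
cat >> h.py <<'E'
from scipy.spatial.transform import Rotation as Rn
TH=-.287; T0=np.array([.5141,-.0279]); c_,s_=np.cos(TH),np.sin(TH); RI=np.array([[c_,-s_,0],[s_,c_,0],[0,0,1.]])
def W(x,y,z): return RI@(np.array([x,y,z])/1000)+[*T0,0]
def I(p): return (RI.T@(np.array(p)-[*T0,0]))*1000
def cur():
    o=ctrl.get_obs(); w,x,y,z=o["eef_rot"]; return o,Rn.from_quat([x,y,z,w])
def goal(x,y,z,sgn=1):
    o,R=cur(); yv=sgn*RI[:,0]; xv=np.array([0,0,-1.]); G=Rn.from_matrix(np.c_[xv,yv,np.cross(xv,yv)])
    rv=(R.inv()*G).as_rotvec(); sh=R.inv().apply(W(x,y,z)-o["eef_pos"])*1000
    print("t",o["time_s"],"inst",I(o["eef_pos"]).round(1),"F",o["wrist_force"].round(1),"open",round(o["opening"],2)); print(" rv",rv.round(3),"shift",sh.round(1),"q",o["q"].round(2))
E
python3 - <<'E'
from h import *
print(cur()[1].as_matrix().round(3))
goal(60,-145,200,1);goal(60,-145,200,-1)
E
```

```text
[[-0.     0.429 -0.903]
 [ 0.001 -0.903 -0.429]
 [-1.    -0.001 -0.   ]]
t 0.2 inst [-117.3 -546.7  230.8] F [-0.2  0.4  0. ] open 1.0
 rv [-0.84  -0.001  0.001] shift [  31.  -180.7 -400.1] q [-1.33  0.18  1.61  0.    1.35 -0.21]
t 0.2 inst [-117.3 -546.7  230.8] F [-0.2  0.4  0. ] open 1.0
 rv [2.302e+00 1.000e-03 1.000e-03] shift [  31.  -180.7 -400.1] q [-1.33  0.18  1.61  0.    1.35 -0.21]
```

Emit:
servo_tool --pt "-0.1 0 0 0 -22 -50 -1" --pt "-0.22 0 0 0 -45 -100 -1" --pt "-0.34 0 0 0 -68 -150 -1" --pt "-0.46 0 0 0 -90 -200 -1" --pt "-0.58 0 0 0 -113 -250 -1" --pt "-0.7 0 0 0 -135 -300 -1" --pt "-0.8 0 0 0 -158 -350 -1" --pt "-0.84 0 0 5 -180 -400 -1"

```text
time_s: 1.2
eef_pos: [0.532, -0.1832, 0.2264]
eef_rot: [0.424, 0.566, 0.424, -0.566]
wrist_force: [0.5, -0.7, 0.0]
opening: -0.001
```

```bash
python3 - <<'E'
from h import *
goal(60,-146,155)
E
```

```text
t 1.2 inst [  61.1 -143.9  226.4] F [ 0.5 -0.7  0. ] open -0.0
 rv [ 0.002 -0.001 -0.001] shift [71.4 -1.2  2.1] q [-0.54  0.16  1.64  0.    1.34 -0.26]
```

Emit:
servo_tool --pt "0 0 0 12 -1 2 -1" --pt "0 0 0 25 -1 2 -1" --pt "0 0 0 38 -1 2 -1" --pt "0 0 0 50 -1 2 -1" --pt "0 0 0 60 -1 2 -1" --pt "0 0 0 68 -1 2 -1" --pt "0 0 0 72 -1 2 -1" --pt "0 0 0 72 -1 2 -1"

```text
time_s: 2.2
eef_pos: [0.5305, -0.1848, 0.1542]
eef_rot: [0.424, 0.566, 0.424, -0.566]
wrist_force: [0.0, -0.2, -0.2]
opening: -0.003
```

```bash
python3 - <<'E'
from h import *
import cv2
goal(60,-146,137)
S=ctrl.camera("scene")["pixels"];T=ctrl.camera("top")["pixels"]
a=cv2.resize(S[190:320,215:365],(720,624),interpolation=cv2.INTER_CUBIC)[:580]
b=cv2.resize(T[140:300,225:435],None,fx=3.7,fy=3.7)
cv2.imwrite("pics/s1.png",a);cv2.imwrite("pics/t1.png",b)
E
```

```text
t 2.2 inst [  60.1 -145.8  154.2] F [ 0.  -0.2 -0.2] open -0.0
 rv [ 0.002 -0.001 -0.   ] shift [17.2 -0.1  0.2] q [-0.55  0.23  1.71  0.    1.2  -0.26]
```

View pics/s1.png

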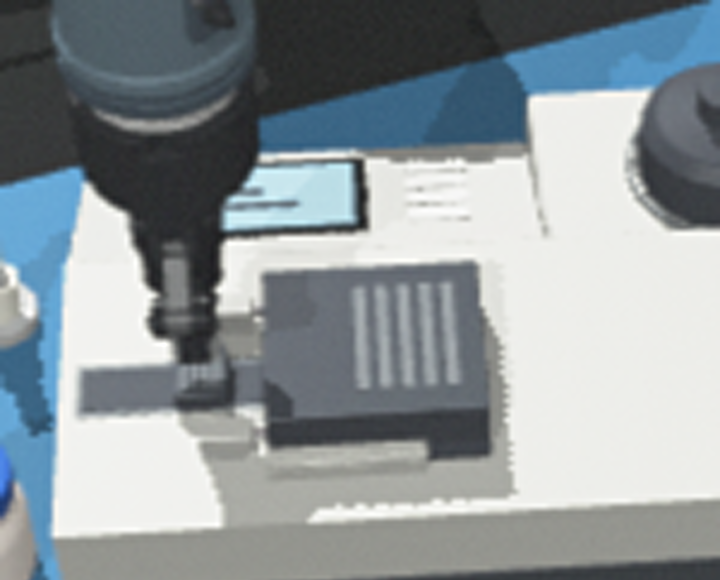

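View pics/t1.png

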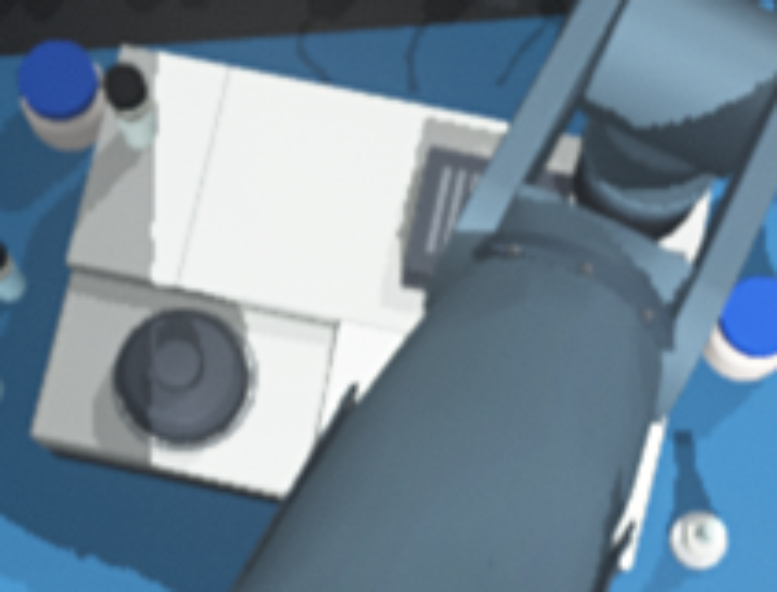

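Scene crop: the finger tip at about (195,350) stands just over the pad (205,385), maybe 2–3 mm toward its root. The cover is still seated. I'll press straight down with a 2 mm correction.

Emit:
servo_tool --pt "0 0 0 4 0 -2 -1" --pt "0 0 0 8 0 -2 -1" --pt "0 0 0 11 0 -2 -1" --pt "0 0 0 13 0 -2 -1" --pt "0 0 0 15 0 -2 -1" --pt "0 0 0 16.5 0 -2 -1" --pt "0 0 0 17.5 0 -2 -1" --pt "0 0 0 17.5 0 -2 -1"

```text
time_s: 3.3
eef_pos: [0.5314, -0.1826, 0.138]
eef_rot: [0.424, 0.566, 0.424, -0.565]
wrist_force: [-2.6, 2.5, 6.6]
opening: 0.001
```

```bash
python3 - <<'E'
from h import *
import cv2
goal(60,-144,150)
S=ctrl.camera("scene")["pixels"]
a=cv2.resize(S[190:320,215:365],(720,624),interpolation=cv2.INTER_CUBIC)[:580]
cv2.imwrite("pics/s2.png",a)
E
```

```text
t 3.3 inst [  60.4 -143.5  138. ] F [-2.6  2.5  6.6] open 0.0
 rv [ 0.002 -0.001 -0.001] shift [-12.   -0.4   0.5] q [-0.54  0.25  1.72  0.    1.17 -0.26]
```

View pics/s2.png

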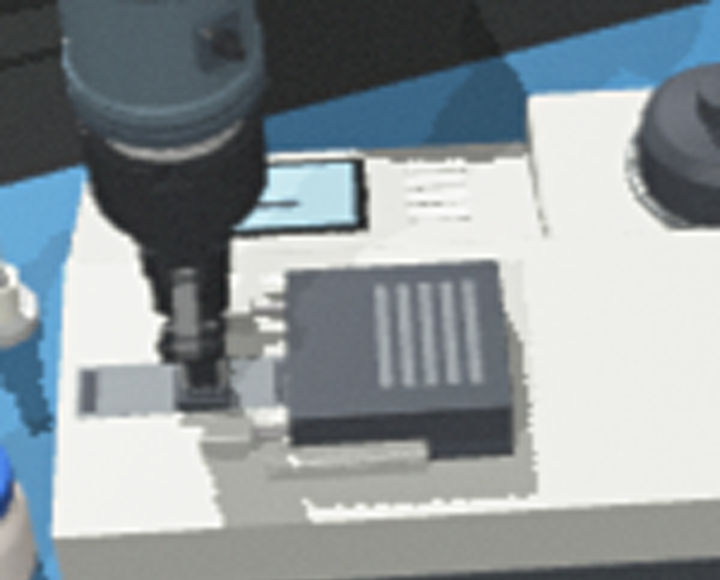

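The cover has sprung: its tail edge moved from column 263 to 287 in the crop, about 11 mm, and the pins are visible. I'll lift off the pad, then check that the cover stays free.

Emit:
servo_tool --pt "0 0 0 -4 0 0 -1" --pt "0 0 0 -8 0 0 -1" --pt "0 0 0 -10 0 0 -1" --pt "0 0 0 -10 0 -4 -1" --pt "0 0 0 -10 0 -8 -1" --pt "0 0 0 -10 0 -12 -1" --pt "0 0 0 -10 0 -15 -1" --pt "0 0 0 -10 0 -15 -1"

```text
time_s: 4.35
eef_pos: [0.5357, -0.1679, 0.148]
eef_rot: [0.424, 0.566, 0.424, -0.565]
wrist_force: [0.5, 0.2, 0.0]
opening: -0.002
```

```bash
python3 - <<'E'
from h import *
import cv2
goal(60,-36,147)
S=ctrl.camera("scene")["pixels"]
a=cv2.resize(S[190:320,215:365],(720,624),interpolation=cv2.INTER_CUBIC)[:580]
cv2.imwrite("pics/s3.png",a)
E
```

```text
t 4.35 inst [  60.4 -128.2  148. ] F [0.5 0.2 0. ] open -0.0
 rv [ 0.003 -0.001 -0.001] shift [  1.1  -0.1 -92.2] q [-0.52  0.24  1.72  0.    1.19 -0.23]
```

View pics/s3.png

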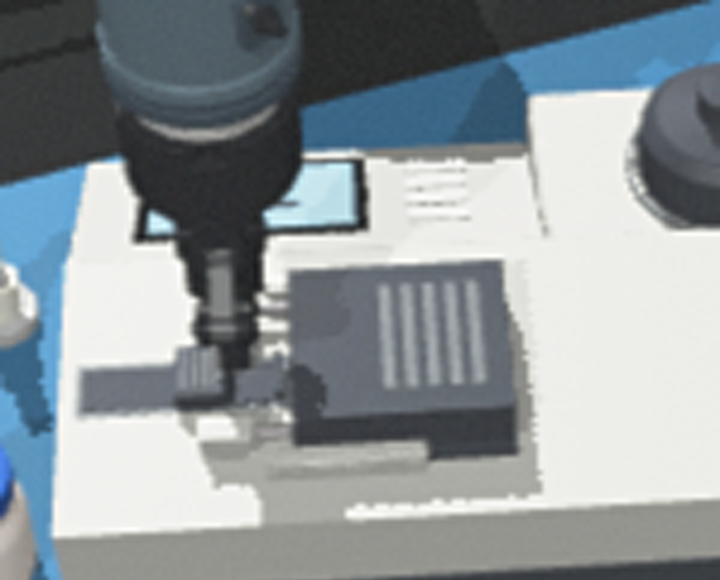

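The tab is up (pad at crop 198,375) and the cover has stayed free with its tail at column 290. The finger stands between them. I'll push gently in +y.

Emit:
servo_tool --pt "0 0 0 1 0 -6 -1" --pt "0 0 0 1 0 -13 -1" --pt "0 0 0 2 0 -21 -1" --pt "0 0 0 3 0 -29 -1" --pt "0 0 0 4 0 -37 -1" --pt "0 0 0 4 0 -45 -1" --pt "0 0 0 4 0 -51 -1" --pt "0 0 0 4 0 -55 -1"

```text
time_s: 5.4
eef_pos: [0.5512, -0.1148, 0.144]
eef_rot: [0.424, 0.566, 0.424, -0.565]
wrist_force: [-0.5, -1.6, 0.6]
opening: 0.001
```

```bash
python3 - <<'E'
from h import *
import cv2
goal(60,-26,144)
S=ctrl.camera("scene")["pixels"]
a=cv2.resize(S[190:320,215:365],(720,624),interpolation=cv2.INTER_CUBIC)[:580]
cv2.imwrite("pics/s4.png",a)
E
```

```text
t 5.4 inst [ 60.1 -72.9 144. ] F [-0.5 -1.6  0.6] open 0.0
 rv [ 0.003 -0.001 -0.001] shift [ -0.   -0.  -46.9] q [-0.42  0.25  1.71  0.    1.18 -0.13]
```

View pics/s4.png

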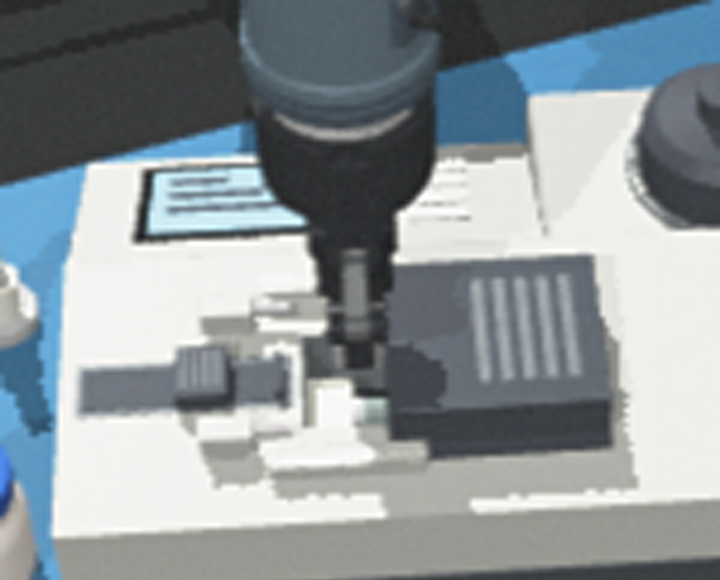

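The cover slides straight, with its tail at crop column 388. I'll go on to finger y ≈ -26, gently.

Emit:
servo_tool --pt "0 0 0 0 0 -6 -1" --pt "0 0 0 0 0 -13 -1" --pt "0 0 0 0 0 -20 -1" --pt "0 0 0 0 0 -27 -1" --pt "0 0 0 0 0 -34 -1" --pt "0 0 0 0 0 -40 -1" --pt "0 0 0 0 0 -44 -1" --pt "0 0 0 0 0 -47 -1"

```text
time_s: 6.45
eef_pos: [0.5644, -0.069, 0.1439]
eef_rot: [0.424, 0.566, 0.424, -0.565]
wrist_force: [-0.5, -1.0, 0.5]
opening: -0.002
```

```bash
python3 - <<'E'
from h import *
goal(60,-40,230)
E
```

```text
t 6.45 inst [ 59.9 -25.2 143.9] F [-0.5 -1.   0.5] open -0.0
 rv [ 0.003 -0.001 -0.001] shift [-86.1   0.1  14.7] q [-0.33  0.26  1.7   0.    1.18 -0.05]
```

Emit:
servo_tool --pt "0 0 0 0 0 3 -1" --pt "0 0 0 0 0 8 -1" --pt "0 0 0 -5 0 10 -1" --pt "0 0 0 -20 0 10 -1" --pt "0 0 0 -40 0 10 -1" --pt "0 0 0 -60 10 30 -1" --pt "0 0 0 -80 20 60 -1" --pt "0 0 0 -90 30 100 -1"

```text
time_s: 7.45
eef_pos: [0.5661, -0.1742, 0.2368]
eef_rot: [0.426, 0.567, 0.424, -0.564]
wrist_force: [1.4, -0.5, 0.3]
opening: 0.005
```

```bash
python3 - <<'E'
from h import *
import cv2
goal(60,-40,230)
S=ctrl.camera("scene")["pixels"];T=ctrl.camera("top")["pixels"]
cv2.imwrite("pics/s5.png",cv2.resize(S[190:340,215:435],None,fx=3.6,fy=3.6,interpolation=cv2.INTER_CUBIC))
cv2.imwrite("pics/t5.png",cv2.resize(T[140:300,225:435],None,fx=3.7,fy=3.7,interpolation=cv2.INTER_CUBIC))
E
```

```text
t 7.45 inst [  91.3 -125.6  236.8] F [ 1.4 -0.5  0.3] open 0.01
 rv [ 0.005 -0.001 -0.004] shift [  6.8 -31.  -85.8] q [-0.5   0.21  1.56  0.    1.37 -0.22]
```

View pics/s5.png

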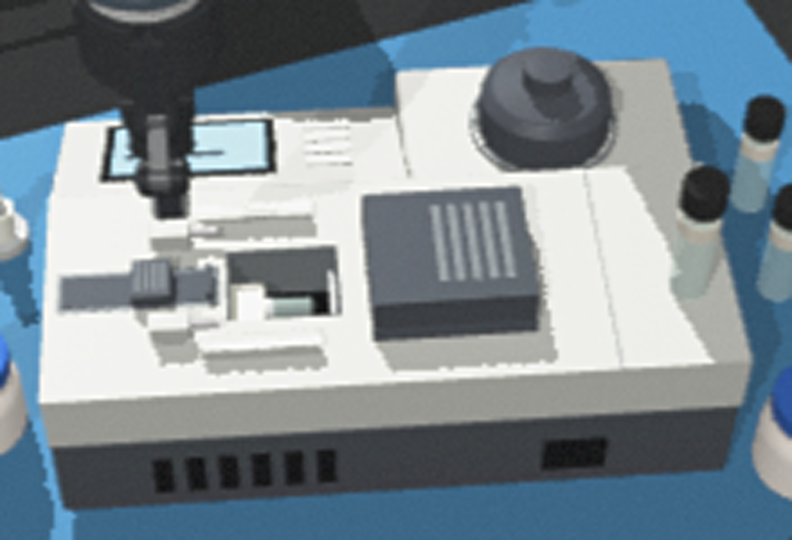

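View pics/t5.png

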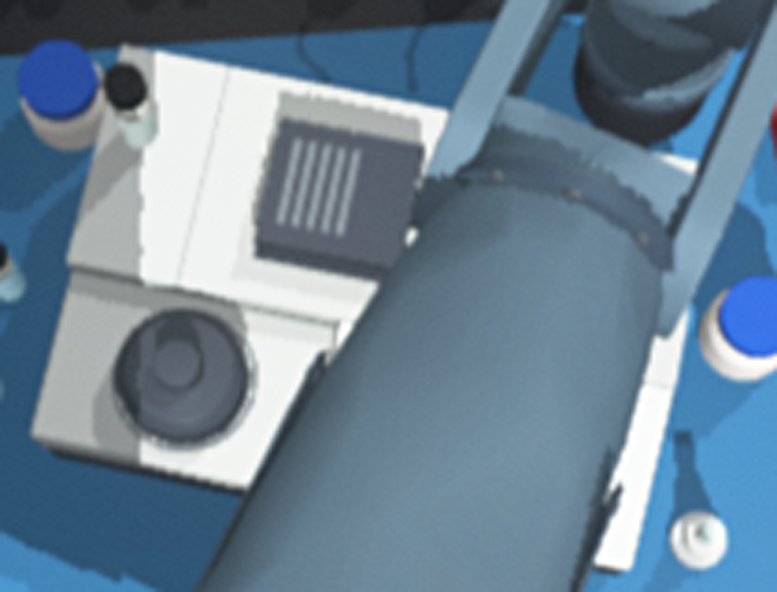

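The opening is fully uncovered (crop columns 228–340). The cover lies flat at 362–540, the tab is up at (152,280) and the vials are untouched. I'll measure the cover corners before handing in.

```bash
python3 - <<'E'
from h import *
S=ctrl.camera("scene");T=ctrl.camera("top")
s=lambda x,y:(x/3.6+215-.36,y/3.6+190-.36)
for n,p in (("tail front",(363,197)),("tail back",(374,316)),("nose front",(521,187)),("nose back",(538,304))):
    print(n,I(ray(S,*s(*p),.158)).round(1))
print("tail back low",I(ray(S,*s(375,339),.133)).round(1),"nose back low",I(ray(S,*s(537,330),.133)).round(1))
t=lambda x,y:(x/3.7+225-.37,y/3.7+140-.37)
for p in((281,119),(427,146)): print("top",I(ray(T,*t(*p),.158)).round(1))
goal(60,0,200)
E
```

```text
tail front [ 20.1 -12.4 158. ]
tail back [113.4 -12.6 158. ]
nose front [ 18.9  86.  158. ]
nose back [111.6  84.5 158. ]
tail back low [111.3 -11.7 133. ] nose back low [111.6  85.5 133. ]
top [100.   85.3 158. ]
top [101.7 -15.2 158. ]
t 7.65 inst [  90.5 -125.8  234.8] F [0.5 0.4 0.1] open 0.0
 rv [ 0.001 -0.002 -0.002] shift [  35.   -30.3 -125.8] q [-0.5   0.21  1.56  0.    1.37 -0.22]
```

```bash
python3 -c "
from bench import ctrl
print(ctrl.hand_in())"
```

```text
the job is handed in; nothing more can be done
None
```

The lamp cover is off its seat and lying flat on the free deck, the lamp opening is fully uncovered, and the job is handed in. The simulator reported no verdict.

I pressed the snap tab with the shut fingertips to about 4 mm down (6.6 N). The cover sprang about 11 mm and stayed free. I then pushed it along +y at 1–2 N, backed the finger off and raised the arm clear. The clock stood at about 7.7 s of the 38 s allowed.

**Last checks, in the instrument's frame:**
- **Tail corners:** at y ≈ -12 to -15 mm, against a limit of -32 mm.
- **Cover centre:** at y ≈ 36 mm. In x it is about 66 mm by the scene camera and about 57 mm by the top camera. The two disagree by about 9 mm, but both are well inside the 30–90 mm band.
- **Tab and force:** the tab looks up again, and the wrist force is near zero.
- **Bystanders:** those visible in the last pictures show no movement. The second red look-alike and the yellow one were out of the last crops, but nothing went near them.

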